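Catch the ornament blanks from the feed chute

ROBOT

A 6-joint arm with a two-finger parallel gripper is mounted at the origin on the work surface. World frame = base frame: x ahead of the robot, y to its left, z up, the work surface at z = 0. Lengths are in mm, angles in rad, forces in N, time in s.
With the tool pointing down it reaches from about 350 to 875 mm from the base axis. Payload 4.2 kg.
Tool frame: the origin (TCP) lies midway between the tips of the shut fingers; the grasp point (between the pads) lies 19 mm behind it; z points along the fingers, y is the direction in which the jaws open and shut (so a half turn about z gives the same grasp; the last joint's range is limited). The gripper opens to 85 mm and grips with 20 to 120 N. Pads are 22 mm wide; open, the fingers measure 114 mm over their backs; the gripper's body (76 mm by 85 mm) begins 54 mm behind the grasp point. The pads swing forward as they close: fully open they stand 13 mm farther back than shut.
Start: joints at [1.573, 0.385, 0.008, 0, -1.194, -0.259], TCP at [158.71, 604.492, 205.812] pointing down, gripper open.
Joint ranges: [-3.14, 3.14], [-1.21, 2.06], [-1.07, 1.41], [-3.16, 2.05], [-2.99, -0.16], [-3.1, 3.1]. Speed limits (rad/s): [2.79, 2.79, 3.14, 3.14, 3.14, 3.14].

INTERFACE

Orientations are given as a unit quaternion [x, y, z, w].
In Python, from bench import arm gives the robot as it stands. The module is installed in compiled form; this text tells all that it offers.
- The arm moves only by the tool drive_tool, never from a script. Its argument "moves" is a list that holds one entry, the list of rows, each a list of 7 numbers: the opening, from 0 (shut) to 1 (fully open), then the shift along the tool's x, y, z in m, then the turn, a rotation vector about the tool's x, y, z in rad. In form: [[[hand, dx, dy, dz, wx, wy, wz], ...]]. A call has 1 to 20 rows; each row shifts and turns the pose as measured when the row begins, along the tool's axes as they then stand; what a row does not reach is not made up. A row lasts 1/10 s, in which the tool goes at most 50 mm and 8.59 degrees, less where a joint would pass 70% of its speed; a pose out of reach is approached as far as the arm can. A call with a gripper value outside its range is refused whole. The fingers move at their own pace and stop on an object; the grip force is fixed at half the most. Time passes only in rows, so rows that do not move let the fingers close. It gives the time, the measured TCP pose, the force and the opening at its end, in the units of the state.
- arm.read_state(): the state, without advancing time (a new reading comes with each control period).
- arm.get_image(name): name is "scene" or "top" or "wrist"; returns (picture, depth): 400x640x3 uint8, red, green, blue; 400x640 float32, mm along the optical axis (not along the pixel's ray), 0 where there is no reading.
- arm.camera_params(name): a dict with "fov_y" (degrees; the focal length in pixels is half the picture's height over the tangent of half this angle, whatever the lens; pixels are square), "cx", "cy" (the principal point, pixels), "world_from_camera" (4x4, takes a point from camera to world coordinates); the wrist camera has in their place "T_tool_cam" (4x4, takes a point from camera to tool coordinates, whose origin is the TCP and whose axes are the flange's). Camera axes: x right, y down, z forward; pixel columns grow to the right and rows downward; lengths in mm; the calibration is good to about 2 mm. A picture is of the moment at which its call begins: read the wrist's pose just before it. camera_params takes no time and is no camera call.
- arm.job_done(): hands the job in, once; it reports no verdict.
The state is a dict: "clock": time; "joints": joint angles; "joint_vel": joint speeds; "joint_efforts": joint torques, N m; "position": TCP position; "ee_rot": TCP orientation; "contact_force": force on the tool from outside, world axes, zero at the start; "wrist_torque": the same for the moment, N m; "gripper_width": finger opening in mm.
Only numpy, scipy, OpenCV 4.12 (cv2) and the standard library are available. Lean on these libraries where they do the work, as an engineer would, in place of code of your own. Each camera call takes 0.05 s, during which the arm holds its last target.

TASK

Pick up the empty wooden tray, hold it level in the air under the mouth of the feed chute and press it against the red paddle, so that the gate drops open and all three wooden car blanks slide into the tray. Draw the tray back so that the gate springs shut, then set the loaded tray down flat in the middle of the green mat and let go, leaving the paint jars, the brush pot and the yellow car where they are.

Things in the scene. Friction and masses are not known exactly. Their poses are not given: they have to be found in the camera images.
- chute: fixed gravity chute: steel trough, 46 mm clear and 54 mm outside width, walls 36 mm above its floor, 0.31 m long, sloping 28 degrees, on a blue stand (base plate begins 75 mm, first post 80 mm behind the mouth). Origin: on the bench straight below the gate hinge at the mouth. +x: level, from mouth to uphill end; blanks slide out towards -x. z up. Rear hopper 0.40 m high.
- hinge (a point): gate's hinge axis at the chute mouth, on the trough's centre line, 180 mm above the bench; axis along the chute's y, point axes are the chute's. The gate is one red part: a leaf above the hinge, 36 mm tall, square to the trough floor, holds the blanks back; below the hinge a 70 mm wide paddle slants out to the discharge side.
- gate (a joint): gate angle: 0 shut, 1.6 rad fully open. Pushing the paddle level towards chute +x swings the leaf forward and down; at 1.6 it continues the trough floor as a lip ending 34 mm in front of and 14 mm below the hinge. Takes 2 to 6 N; a spring shuts it when the paddle is freed. The blanks slide out once it is open beyond about 1.4; hold it open till all are out.
- paddle_edge (a point): middle of the paddle's lower edge, moves with the gate: shut, 33 mm in front of and 32 mm below the hinge; fully open, 33 mm behind and 32 mm below it. A level edge 15 to 26 mm below the hinge works it well: at 23 mm below, it first touches the paddle about 27 mm in front of the hinge and has the gate fully open when about 21 mm behind it; then stop.
- car1: plain wooden car-shaped ornament blank, 60 x 38 x 32 mm (x, y, z), about 35 g, solid, with a flat underside; origin at its centre, x along its length. Lies first in the chute, against the gate's leaf.
- car2: same as car1, lies second in the chute, touching the first
- car3: same as car1, lies third in the chute
- tray: open wooden tray, 220 mm long (x), 150 mm wide (y), about 200 g. Two dark end boards across x, each 12 mm thick, 150 mm wide and 80 mm high, their middles 104 mm from the centre; sides 6 mm thick and 68 mm high, floor 5 mm thick. Origin: centre of its underside. The two ends are alike; it is best gripped across an end board at its middle, one finger inside and one outside the tray.
- mat: green cutting mat, 210 (x) x 280 (y) x 3 mm, lying flat on the bench; origin at the centre of its underside
- red_jar: bystander: paint jar with red lid, diameter 68 mm, 85 mm tall
- blue_jar: bystander: paint jar with blue lid, diameter 68 mm, 85 mm tall
- brush_pot: bystander: white pot, diameter 72 mm, with paint brushes, about 210 mm tall
- yellow_car: bystander: finished yellow car ornament, 60 x 38 x 32 mm, on the bench
Things that resemble listed ones, but are neither listed nor needed, are in the scene too. Leave any blue or turquoise look-alike of the car3 alone.

How it is judged:
By the outcome, as a careful person would: the job done as asked, in the order asked, and still so for the second after the job is handed in, with the robot touching nothing.
It also fails if it takes over 50 s, if anything falls off the work surface, if the arm or the gripper's body presses on something with over 40 N, if the wrist force passes 120 N, or if a joint passes its speed limit or range.

## Working session

There is one attempt and no reset: what is moved stays moved. The work goes in short steps, Python scripts to look and compute and a tool call to move; the robot and the scene stay as the last step left them, time stands still between calls to the robot, and variables do not carry over. Pictures are saved under pics/ and viewed, and the job is handed in when it is done.

Besides the shell and the picture viewer there is one more tool, called after "Call:" by a JSON object that holds its "name" and its "arguments", one argument or row to a line. drive_tool: Moves the arm, as the interface text tells. Its arguments: {"type":"object","properties":{"moves":{"type":"array","items":{"type":"array","items":{"type":"array","items":{"type":"number"}}}}},"required":["moves"]}

```bash
mkdir -p pics; python3 - <<'E'
from bench import arm
import cv2,numpy as np,json
s=arm.read_state();print(s)
for n in ["scene","top","wrist"]:
    p,d=arm.get_image(n);cv2.imwrite(f"pics/{n}0.png",p[:,:,::-1]);np.save(f"pics/{n}0.npy",d)
    print(n,arm.camera_params(n), d.min(), d.max())
E
```

```text
{'clock': 0.0, 'joints': array([ 1.57259281e+00,  3.85569640e-01,  6.62385455e-03, -4.87522331e-04,
       -1.19398230e+00, -2.58564158e-01]), 'joint_vel': array([ 1.22320737e-03,  1.69559237e-04, -8.01026959e-05,  3.60671566e-04,
        2.89211817e-04,  4.15106409e-05]), 'joint_efforts': array([ 4.58130489e-04, -3.92289841e+01,  1.88402313e+01,  4.18617323e+00,
       -4.66822807e-03, -3.38527371e-06]), 'position': array([158.56884021, 603.89506745, 204.71466711]), 'ee_rot': array([ 9.91758001e-01, -1.28120570e-01, -8.62817628e-05,  1.08626972e-03]), 'contact_force': array([1.07618859, 0.41153989, 0.2196601 ]), 'wrist_torque': array([ 0.00537496, -0.00101248,  0.01515917]), 'gripper_width': 85.21902021112408}
scene {'fov_y': 46.4129500280322, 'cx': 318.0191290589322, 'cy': 196.9154136201041, 'world_from_camera': array([[ 3.46174777e-03,  8.06128434e-01, -5.91730482e-01,
         1.37953494e+03],
       [ 9.99988914e-01, -4.67944985e-03, -5.24779770e-04,
         9.31542210e+01],
       [-3.19201301e-03, -5.91722106e-01, -8.06135696e-01,
         1.25910066e+03],
       [ 0.00000000
[... 298 characters left out ...]
.79598511e-04,  4.62338821e-03,
         6.09700403e+01],
       [-4.55029150e-03, -7.01544436e-02, -9.97525764e-01,
         1.36291593e+03],
       [ 0.00000000e+00,  0.00000000e+00,  0.00000000e+00,
         1.00000000e+00]])} 0.0 2206.0713
wrist {'fov_y': 58.43843569755923, 'cx': 320.24216527152123, 'cy': 200.75225982155592, 'T_tool_cam': array([[ 6.44553911e-04, -9.56673258e-01, -2.91162947e-01,
         7.58441460e+01],
       [ 9.99999792e-01,  6.06627344e-04,  2.20528128e-04,
        -1.21976653e+00],
       [-3.43459579e-05, -2.91163029e-01,  9.56673450e-01,
        -1.66878258e+02],
       [ 0.00000000e+00,  0.00000000e+00,  0.00000000e+00,
         1.00000000e+00]])} 0.0 1379.7083
```

View pics/scene0.png

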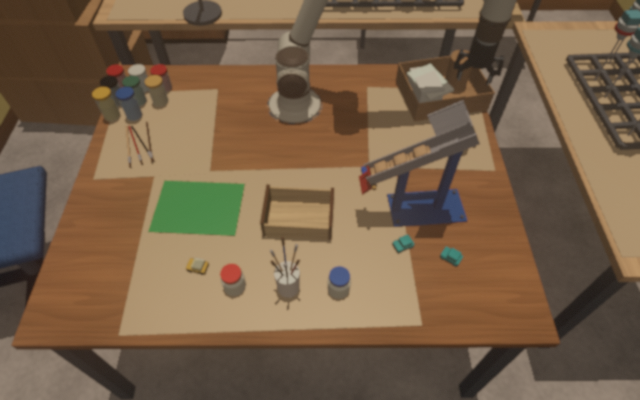

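View pics/top0.png

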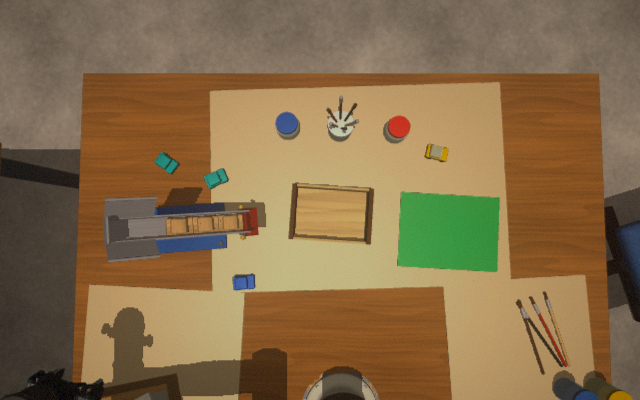

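View pics/wrist0.png

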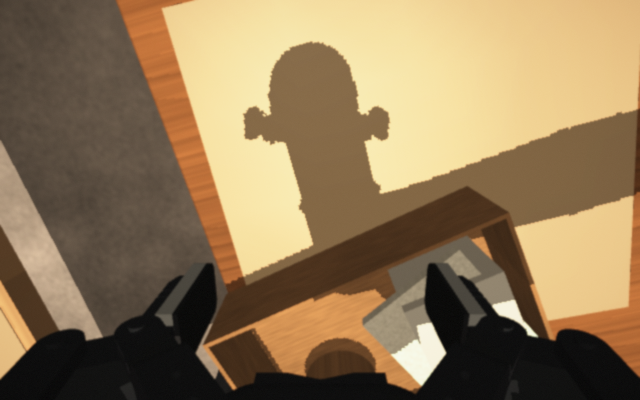

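```bash
cat > h.py <<'E'
import numpy as np,cv2
from scipy.spatial.transform import Rotation as R
def params(arm,n):
    p=arm.camera_params(n); f=200/np.tan(np.radians(p['fov_y']/2)); return p,f
def wfc(arm,n,state=None):
    p,f=params(arm,n)
    if n!='wrist': return p['world_from_camera'],f,p['cx'],p['cy']
    T=np.eye(4);T[:3,:3]=R.from_quat(state['ee_rot']).as_matrix();T[:3,3]=state['position']
    return T@p['T_tool_cam'],f,p['cx'],p['cy']
def cloud(W,f,cx,cy,d):
    v,u=np.mgrid[:d.shape[0],:d.shape[1]]
    P=np.stack([(u-cx)/f*d,(v-cy)/f*d,d],-1)
    X=P@W[:3,:3].T+W[:3,3]; X[d<=0]=np.nan; return X
def onplane(W,f,cx,cy,u,v,z):
    r=W[:3,:3]@np.array([(u-cx)/f,(v-cy)/f,1.]); t=(z-W[2,3])/r[2]; return W[:3,3]+t*r
def tri(rays):
    A=np.zeros((3,3));b=np.zeros(3)
    for W,f,cx,cy,u,v in rays:
        r=W[:3,:3]@np.array([(u-cx)/f,(v-cy)/f,1.]);r/=np.linalg.norm(r);M=np.eye(3)-np.outer(r,r);A+=M;b+=M@W[:3,3]
    return np.linalg.solve(A,b)
E
python3 - <<'E'
from bench import arm
from h import *
np.set_printoptions(precision=1,suppress=True)
p=cv2.imread('pics/top0.png');s=cv2.imread('pics/scene0.png')
cv2.imwrite('pics/top_tray.png',cv2.resize(p[170:260,280:385],None,fx=7,fy=6.5,interpolation=cv2.INTER_CUBIC)[:600])
cv2.imwrite('pics/top_chute.png',cv2.resize(p[180:280,95:275],None,fx=4.4,fy=4.4,interpolation=cv2.INTER_CUBIC))
cv2.imwrite('pics/sc_chute.png',cv2.resize(s[95:235,340:480],None,fx=4.2,fy=4.2,interpolation=cv2.INTER_CUBIC))
cv2.imwrite('pics/sc_tray.png',cv2.resize(s[180:250,255:340],None,fx=8,fy=8,interpolation=cv2.INTER_CUBIC))
for n,pts in [('top',[(294,187),(371,190),(291,240),(370,243),(332,213),(252,222),(205,223),(110,225),(130,240),(150,215),(400,193),(498,197),(448,232),(398,265),(497,270),(398,127),(437,153),(287,124),(341,125),(244,282),(216,178),(110,390),(160,385)]),('scene',[(364,170),(364,185),(270,189),(265,235),(298,215)])]:
    W,f,cx,cy=wfc(arm,n);X=cloud(W,f,cx,cy,np.load(f'pics/{n}0.npy'))
    for u,v in pts: print(n,u,v,X[v,u])
E
```

```text
top 294 187 [609.9 125.3  78. ]
top 371 190 [601.9 -81.6  79.8]
top 291 240 [465.9 137.    1.5]
top 370 243 [460.4 -77.6  83.3]
top 332 213 [542.3  20.9   3.5]
top 252 222 [514.8 226.1 160.3]
top 205 223 [511.3 320.5 260.6]
top 110 225 [506.2 512.4 322.1]
top 130 240 [474.3 459.9 342.7]
top 150 215 [528.  425.6 323.3]
top 400 193 [ 599.2 -172.     6. ]
top 498 197 [ 588.3 -450.6    2.5]
top 448 232 [ 489.  -308.1   -2. ]
top 398 265 [ 396.4 -164.5    3.8]
top 497 270 [ 382.7 -442.5    2.5]
top 398 127 [ 772.9 -155.7   81.1]
top 437 153 [ 710.6 -273.8   25.8]
top 287 124 [779.7 144.5  87.2]
top 341 125 [775.6  -0.8  93.7]
top 244 282 [351.4 264.2  30.9]
top 216 178 [639.3 346.5  28.2]
top 110 390 [ 65.6 618.4  45.8]
top 160 385 [ 92.6 470.8  88. ]
scene 364 170 [356.5 250.8  20.5]
scene 364 185 [529.2 229.5 159.5]
scene 270 189 [466.1 -62.7  59.2]
scene 265 235 [608.  -74.8   7. ]
scene 298 215 [532.9  27.3   7.3]
```

View pics/top_tray.png

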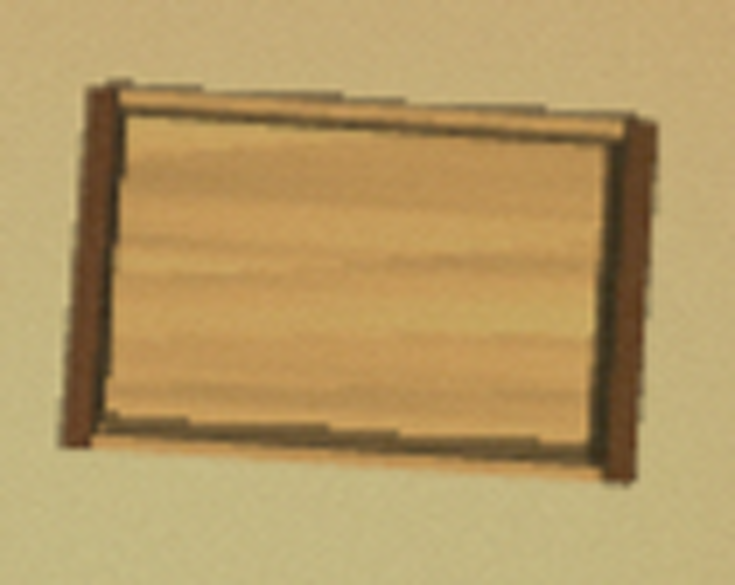

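View pics/top_chute.png

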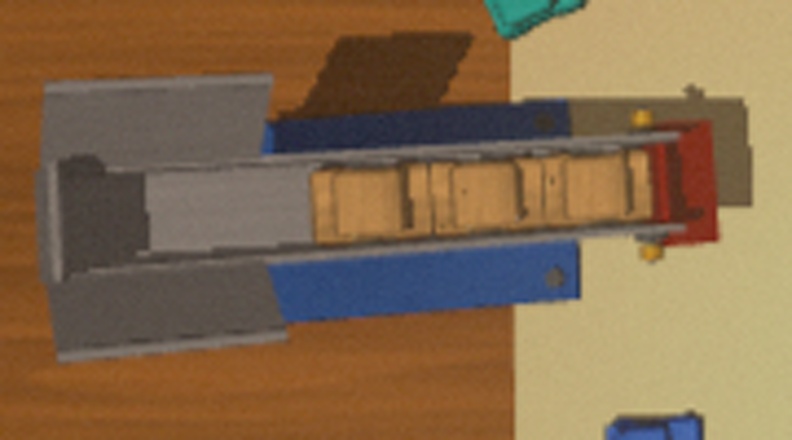

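View pics/sc_chute.png

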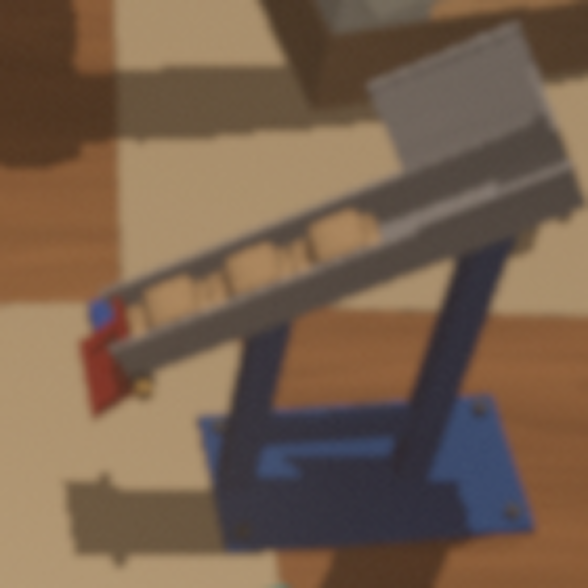

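View pics/sc_tray.png

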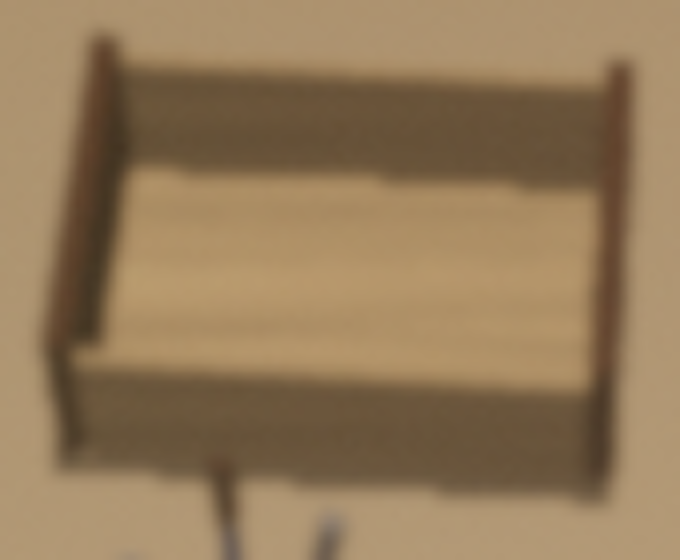

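```bash
python3 - <<'E'
from bench import arm
from h import *
np.set_printoptions(precision=1,suppress=True)
T=wfc(arm,'top');S=wfc(arm,'scene')
c=[onplane(*T,u,v,80) for u,v in [(292.6,183.1),(288.9,238.6),(373.9,188.5),(370.3,244.3)]]
print('tray corners',np.array(c),np.mean(c,0)); c=np.array(c)
ax=(c[0]+c[1]-c[2]-c[3])/2; ay=(c[0]+c[2]-c[1]-c[3])/2
print('len',np.linalg.norm(ax),np.linalg.norm(ay),'ang x',np.degrees(np.arctan2(ax[1],ax[0])),np.degrees(np.arctan2(ay[1],ay[0])))
# scene tray corners rim: scale 8 origin 255,180
sc=[(620,62),(118,36),(48,345),(608,372)]
sp=[(255+a/8,180+b/8) for a,b in sc]; tp=[(288.9,238.6),(370.3,244.3),(373.9,188.5),(292.6,183.1)]
for a,b in zip(sp,tp): print('tri',tri([(*S,*a),(*T,*b)]))
h=[onplane(*T,u,v,180) for u,v in [(240.9,206.8),(243.2,237.3)]];print('hinge caps',h,np.mean(h,0), 'axis ang',np.degrees(np.arctan2(*(h[0]-h[1])[[1,0]])))
print('cap tri', tri([(*T,240.9,206.8),(*S,374.0,187.1)]))
# chute walls from depth
X=cloud(*T,np.load('pics/top0.npy'))
img=cv2.imread('pics/top0.png')
# car tops region centre line: find wooden pixels
m=np.zeros(img.shape[:2],bool)
hsv=cv2.cvtColor(img,cv2.COLOR_BGR2HSV)
for u in range(110,252,10):
    col=X[195:250,u]; 
    print(u, [f"{r[0]:.0f}/{r[1]:.0f}/{r[2]:.0f}" for r in col[8:50:4]])
E
```

```text
tray corners [[620.3 129.   80. ]
 [471.7 138.2  80. ]
 [605.9 -89.4  80. ]
 [456.8 -78.7  80. ]] [538.7  24.8  80. ]
len 218.14333965784132 149.19982194515242 ang x 86.15969755362742 -3.816815725022537
tri [471.4 138.8  71.2]
tri [456.3 -71.4  70.8]
tri [606.3 -85.5  73. ]
tri [620.8 130.2  74.6]
hinge caps [array([552.1, 251.3, 180. ]), array([477. , 244.7, 180. ])] [514.6 248.  180. ] axis ang 5.005743963468694
cap tri [552.2 253.7 178.6]
110 ['550/483/394', '543/486/385', '535/490/376', '527/495/364', '519/497/358', '510/511/326', '502/510/329', '493/511/325', '485/510/326', '476/510/327', '469/493/365']
120 ['551/466/386', '543/469/377', '535/474/365', '527/478/355', '519/488/330', '511/493/317', '502/493/317', '493/492/317', '484/493/315', '476/492/318', '468/475/357']
130 ['551/450/375', '544/454/364', '536/457/355', '527/460/346', '520/477/303', '511/474/309', '502/476/303', '493/474/309', '484/474/307', '476/473/310', '468/457/350']
140 ['552/433/363', '544/436/355', '536/440/344', '528/443/335', '520/458/295', '511/457/297', '502/457/294', '493/455/300', '484/455/299', '476
[... 1124 characters left out ...]
, '484/309/259', '469/365/10', '458/364/13']
220 ['570/338/10', '559/337/12', '539/289/246', '531/293/227', '521/293/229', '512/292/230', '502/292/232', '493/293/226', '480/338/2', '469/336/11', '458/335/16']
230 ['571/312/-0', '559/311/2', '540/267/238', '531/269/229', '521/268/231', '512/269/230', '502/268/232', '493/273/202', '480/310/1', '468/311/-3', '457/309/4']
240 ['571/283/1', '551/252/188', '540/246/224', '531/249/207', '521/248/210', '512/248/210', '502/248/209', '493/245/225', '480/282/-0', '468/282/-2', '457/281/4']
250 ['571/255/-1', '552/230/169', '542/231/163', '532/231/164', '522/231/165', '512/230/168', '502/231/163', '493/223/213', '482/230/166', '469/253/2', '457/254/-6']
```

Call:
{"name": "drive_tool", "arguments": {
  "moves": [
    [[1,0.027,0.035,-0.006,0,0,0],[1,0.027,0.035,-0.006,0,0,0],[1,0.027,0.035,-0.006,0,0,0],[1,0.027,0.035,-0.006,0,0,0],[1,0.027,0.035,-0.006,0,0,0],[1,0.027,0.035,-0.006,0,0,0],[1,0.027,0.035,-0.006,0,0,0],[1,0.027,0.035,-0.006,0,0,0],[1,0.027,0.035,-0.006,0,0,0],[1,0.027,0.035,-0.006,0,0,0]]
  ]
}}

```text
clock: 1.15
position: [333.2, 184.0, 263.8]
ee_rot: [0.992, -0.123, -0.0, 0.005]
contact_force: [0.9, 0.2, 0.3]
gripper_width: 85.5
```

Call:
{"name": "drive_tool", "arguments": {
  "moves": [
    [[1,0.037,0.003,-0.004,0,0,-0.06],[1,0.037,0.003,-0.004,0,0,-0.06],[1,0.036,0.003,-0.004,0,0,-0.06],[1,0,0,0,0,0,0]]
  ]
}}

```text
clock: 1.55
position: [443.2, 147.7, 278.1]
ee_rot: [0.999, -0.033, 0.001, 0.003]
contact_force: [-0.5, 0.8, -1.1]
gripper_width: 85.5
```

```bash
python3 - <<'E'
from bench import arm
import cv2,numpy as np,pickle
s=arm.read_state();print(s['position'],s['ee_rot'],s['joint_vel'].round(3))
p,d=arm.get_image("wrist");cv2.imwrite("pics/w1.png",p[:,:,::-1]);np.save("pics/w1.npy",d);pickle.dump(s,open('pics/w1.pkl','wb'))
E
```

```text
[443.1689266  147.69280339 278.08940624] [ 9.99456344e-01 -3.28015295e-02  8.41954936e-04  3.21992173e-03] [ 0.009 -0.044 -0.055 -0.033 -0.023 -0.023]
```

View pics/w1.png

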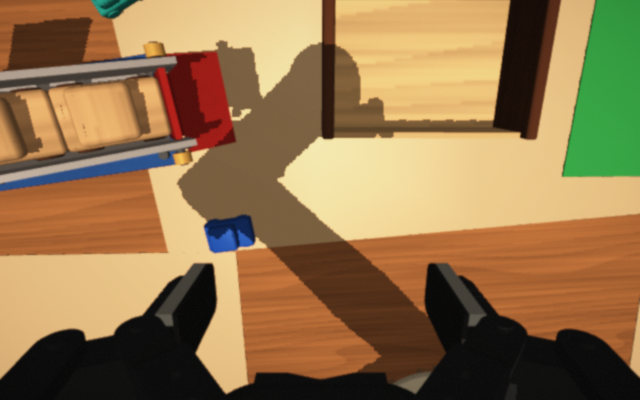

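```bash
python3 - <<'E'
from bench import arm
from h import *
import pickle
np.set_printoptions(precision=1,suppress=True)
s=pickle.load(open('pics/w1.pkl','rb'));w=cv2.imread('pics/w1.png')
cv2.imwrite('pics/w1a.png',cv2.resize(w[20:180,60:260],None,fx=3.6,fy=3.6,interpolation=cv2.INTER_CUBIC))
cv2.imwrite('pics/w1b.png',cv2.resize(w[90:160,300:560],None,fx=3,fy=6,interpolation=cv2.INTER_CUBIC))
W=wfc(arm,'wrist',s);T=wfc(arm,'top')
print('hinge far',tri([(*T,240.9,206.8),(*W,154,49)]),onplane(*W,154,49,180))
print('hinge near',tri([(*T,243.2,237.3),(*W,182,157)]),onplane(*W,182,157,180))
print('tray L',tri([(*T,288.9,238.6),(*W,322,138)]),onplane(*W,322,138,80))
print('tray R',tri([(*T,370.3,244.3),(*W,535,139)]),onplane(*W,535,139,80))
t=cv2.imread('pics/top0.png');h=cv2.cvtColor(t,cv2.COLOR_BGR2HSV)
m=cv2.inRange(h,(50,120,60),(75,255,255));n,l,st,c=cv2.connectedComponentsWithStats(m)
i=1+np.argmax(st[1:,4]);r=cv2.minAreaRect(np.argwhere(l==i)[:,::-1].astype(np.float32));b=cv2.boxPoints(r)
P=np.array([onplane(*T,*q,3) for q in b]);print('mat',P,P.mean(0))
E
```

```text
hinge far [552.1 248.6 195.2] [554.7 254.7 180. ]
hinge near [479.  244.4 188.4] [479.7 248.8 180. ]
tray L [469.8 142.1  33.4] [474.7 143.4  80. ]
tray R [456.9 -80.2  67.3] [459.5 -72.8  80. ]
mat [[ 395.  -160.7    3. ]
 [ 602.8 -175.2    3. ]
 [ 586.4 -456.9    3. ]
 [ 379.2 -439.4    3. ]] [ 490.8 -308.     3. ]
```

View pics/w1a.png

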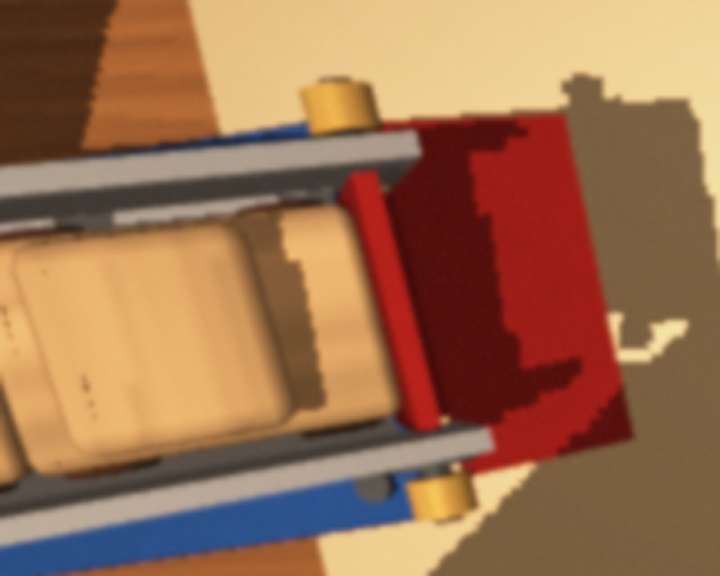

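View pics/w1b.png

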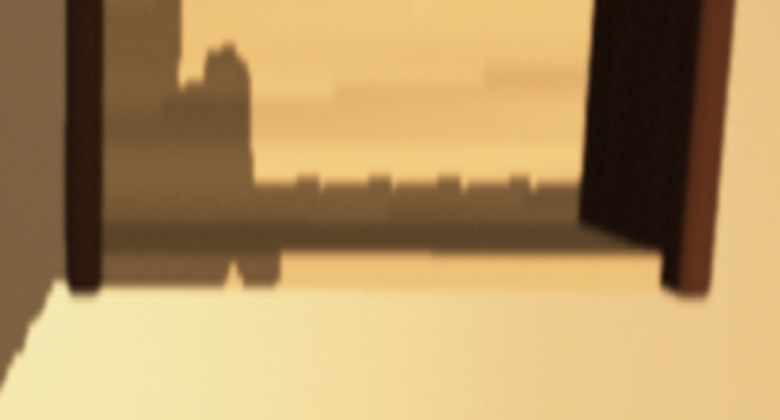

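Call:
{"name": "drive_tool", "arguments": {
  "moves": [
    [[1,0.015,0.031,0.018,0.001,0,0],[1,0.015,0.031,0.018,0.001,0,0],[1,0.015,0.031,0.018,0.001,0,0],[1,0.015,0.031,0.018,0.001,0,0],[1,0.015,0.031,0.018,0.001,0,0],[1,0.015,0.031,0.018,0.001,0,0],[1,0.015,0.031,0.018,0.001,0,0],[1,0,0,0,0,0,0],[1,0,0,0,0,0,0]]
  ]
}}

```text
clock: 2.5
position: [528.8, -77.6, 147.1]
ee_rot: [1.0, -0.03, -0.001, -0.003]
contact_force: [1.3, 0.8, -0.6]
gripper_width: 85.4
```

```bash
python3 - <<'E'
from bench import arm
import cv2,numpy as np,pickle
s=arm.read_state();print(s['position'],s['ee_rot'],s['joint_vel'].round(3))
p,d=arm.get_image("wrist");cv2.imwrite("pics/w2.png",p[:,:,::-1]);np.save("pics/w2.npy",d);pickle.dump(s,open('pics/w2.pkl','wb'))
E
```

```text
[528.75217227 -77.60650048 147.14655892] [ 0.99955604 -0.02963208 -0.0012702  -0.00283694] [-0.014  0.021 -0.02  -0.007  0.004  0.003]
```

View pics/w2.png

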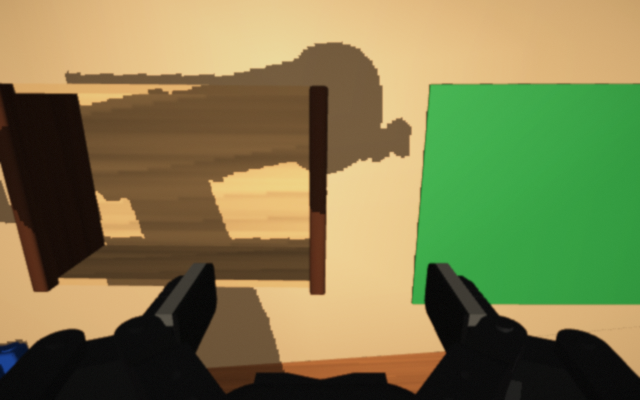

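```bash
python3 - <<'E'
from bench import arm
from h import *
import pickle
np.set_printoptions(precision=1,suppress=True)
s=pickle.load(open('pics/w2.pkl','rb'))
W=wfc(arm,'wrist',s);T=wfc(arm,'top')
X=cloud(*W,np.load('pics/w2.npy'))
for v in (120,180,240,280): print(v,X[v,317],X[v,313])
P=[onplane(*W,u,v,80) for u,v in [(318,86),(317.7,294)]];print(P,np.mean(P,0),np.degrees(np.arctan2(*(P[0]-P[1])[[1,0]])))
M=R.from_quat(s['ee_rot']).as_matrix();print(M)
print('in tool',[M.T@(p-s['position']) for p in P], M.T@(np.mean(P,0)-s['position']))
# rim z by triang. top board ends (371.?): top-crop end-board centre
print(tri([(*T,280+642/7,170+120/6.5),(*W,318,86)]),tri([(*T,280+617/7,170+482/6.5),(*W,317.7,294)]))
print('mat corner', onplane(*W,430,85,3),onplane(*W,413,303,3))
E
```

```text
120 [587.4 -77.8  78. ] [587.6 -75.2  79.5]
180 [547.9 -75.3  78.8] [548.1 -72.6  79. ]
240 [503.8 -72.6  78.2] [504.3 -69.8  78.9]
280 [472.2 -70.7  78.8] [472.5 -67.8  79. ]
[array([608.2, -79.7,  80. ]), array([461.1, -70.6,  80. ])] [534.7 -75.1  80. ] -3.5520149185202508
[[ 1.  -0.1 -0. ]
 [-0.1 -1.   0. ]
 [-0.  -0.  -1. ]]
in tool [array([79.6, -2.3, 66.9]), array([-67.7,  -2.7,  67.3])] [ 5.9 -2.5 67.1]
[606.3 -80.8  96.3] [457.5 -71.9  74.9]
mat corner [ 604.5 -171.2    3. ] [ 398.3 -160.8    3. ]
```

Call:
{"name": "drive_tool", "arguments": {
  "moves": [
    [[1,0.004,-0.0025,0.03,-0.005,0,0],[1,0,0,0.03,0,0,0],[1,0,0,0.028,0,0,0],[1,0,0,0.027,0,0,0],[1,0,0,0,0,0,0]]
  ]
}}

```text
clock: 3.05
position: [535.2, -67.5, 35.5]
ee_rot: [1.0, -0.025, 0.005, -0.001]
contact_force: [-0.5, -0.5, 0.1]
gripper_width: 85.6
```

Call:
{"name": "drive_tool", "arguments": {
  "moves": [
    [[1,-0.002,0.007,0.003,0,-0.01,0.012],[1,0,0,0,0,0,0]]
  ]
}}

```text
clock: 3.25
position: [534.0, -72.9, 35.1]
ee_rot: [1.0, -0.029, 0.002, -0.002]
contact_force: [-1.1, -0.0, -0.1]
gripper_width: 85.2
```

Call:
{"name": "drive_tool", "arguments": {
  "moves": [
    [[1,0,0.002,0.002,-0.002,-0.003,0],[0,0,0,0,0,0,0],[0,0,0,0,0,0,0],[0,0,0,0,0,0,0],[0,0,0,0,0,0,0],[0,0,0,0,0,0,0],[0,0,0,0,0,0,0]]
  ]
}}

```text
clock: 3.95
position: [537.2, -74.9, 38.0]
ee_rot: [1.0, -0.029, 0.005, -0.001]
contact_force: [-0.6, 0.6, 2.6]
gripper_width: 10.4
```

Call:
{"name": "drive_tool", "arguments": {
  "moves": [
    [[0,0,0,-0.02,0,0,0],[0,0,0,-0.03,0,0,0],[0,0,0,-0.03,0,0,0],[0,0,0,0,0,0,0],[0,0,0,0,0,0,0]]
  ]
}}

```text
clock: 4.45
position: [532.6, -75.4, 116.5]
ee_rot: [1.0, -0.03, -0.001, -0.001]
contact_force: [-0.3, -1.0, -2.1]
gripper_width: 10.3
```

```bash
cat > snap.py <<'E'
from bench import arm
import cv2,numpy as np,pickle,sys
k=sys.argv[1]
s=arm.read_state();print(s['clock'],s['position'].round(1),s['ee_rot'].round(4),s['contact_force'].round(1),s['wrist_torque'].round(2),s['gripper_width'].round(1))
pickle.dump(s,open(f'pics/s{k}.pkl','wb'))
for n in sys.argv[2:]:
    p,d=arm.get_image(n);cv2.imwrite(f"pics/{n}{k}.png",p[:,:,::-1]);np.save(f"pics/{n}{k}.npy",d)
E
python3 snap.py 3 top scene wrist
python3 - <<'E'
import cv2
p=cv2.imread('pics/top3.png');cv2.imwrite('pics/top3c.png',cv2.resize(p[150:290,200:400],None,fx=4,fy=4,interpolation=cv2.INTER_CUBIC))
E
```

```text
Traceback (most recent call last):
  File "snap.py", line 4, in <module>
    s=arm.read_state();print(s['clock'],s['position'].round(1),s['ee_rot'].round(4),s['contact_force'].round(1),s['wrist_torque'].round(2),s['gripper_width'].round(1))
                                                                                                                                           ^^^^^^^^^^^^^^^^^^^^^^^^
AttributeError: 'float' object has no attribute 'round'
[ WARN:0@0.017] global loadsave.cpp:275 findDecoder imread_('pics/top3.png'): can't open/read file: check file path/integrity
Traceback (most recent call last):
TypeError: 'NoneType' object is not subscriptable
```

```bash
sed -i "s/,s\['gripper_width'\].round(1)/,s['gripper_width']/" snap.py
python3 snap.py 3 top scene wrist
python3 - <<'E'
import cv2
p=cv2.imread('pics/top3.png');cv2.imwrite('pics/top3c.png',cv2.resize(p[150:290,200:400],None,fx=4,fy=4,interpolation=cv2.INTER_CUBIC))
p=cv2.imread('pics/scene3.png');cv2.imwrite('pics/scene3c.png',cv2.resize(p[110:250,240:440],None,fx=4,fy=4,interpolation=cv2.INTER_CUBIC))
E
```

```text
4.45 [532.6 -75.4 116.5] [ 9.996e-01 -2.960e-02 -7.000e-04 -9.000e-04] [-0.3 -1.  -2.1] [-0.24  0.03  0.01] 10.262754069196465
```

View pics/top3c.png

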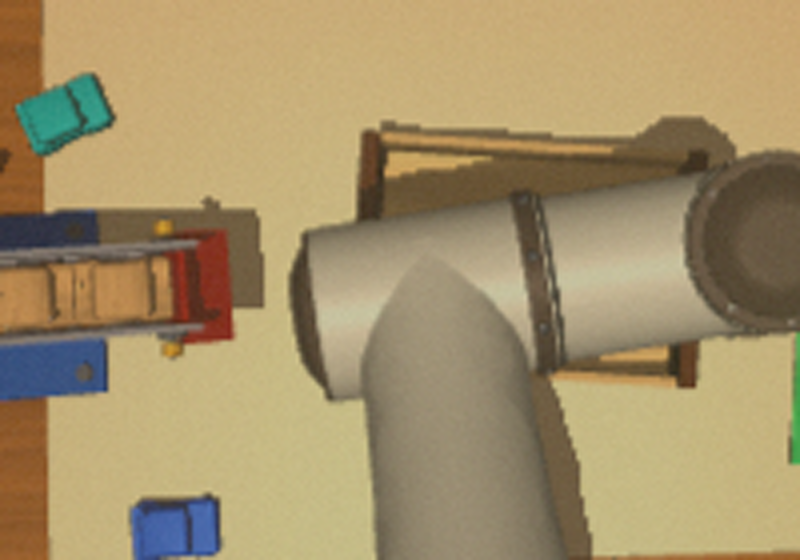

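View pics/scene3c.png

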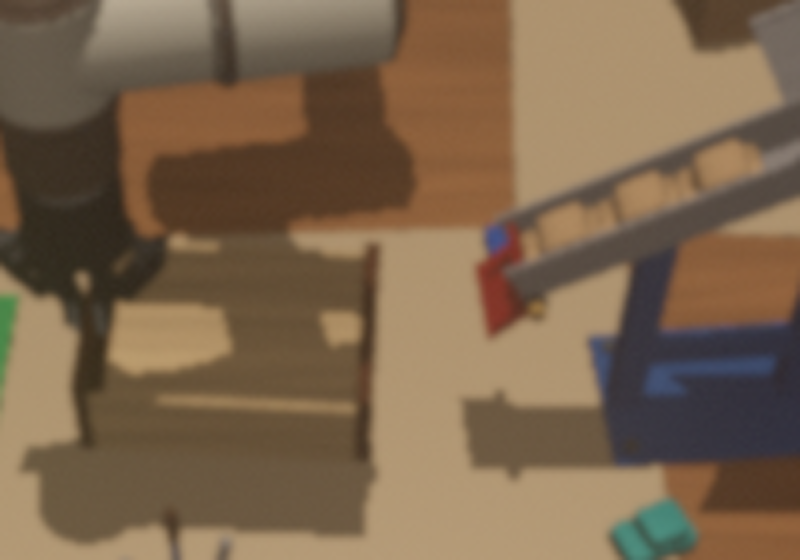

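View pics/wrist3.png

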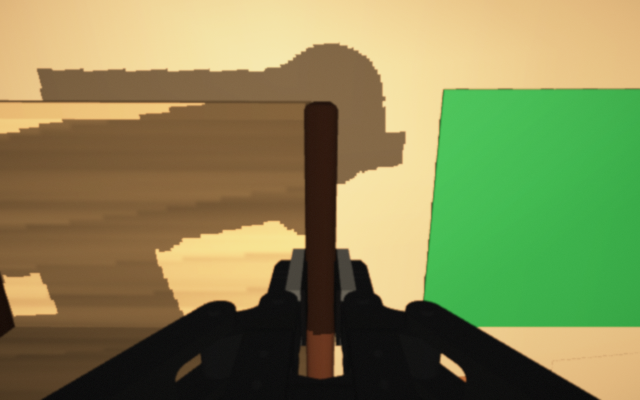

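```bash
python3 - <<'E'
from bench import arm
from h import *
import pickle
np.set_printoptions(precision=1,suppress=True)
T=wfc(arm,'top');S=wfc(arm,'scene');X=cloud(*T,np.load('pics/top3.npy'))
d=np.load('pics/top3.npy')
for nm,us,vs in [('farboard',(291,294),(185,200)),('nearboard',(370,373),(238,244)),('nearboard far',(373,376),(189,192))]:
    P=X[vs[0]:vs[1],us[0]:us[1]].reshape(-1,3);P=P[P[:,2]>60];print(nm,np.nanmedian(P,0),len(P),np.nanstd(P[:,2]))
for u,v in [(280,225),(300,215),(330,220),(370,215),(395,215),(275,220)]: print('arm',u,v,X[v,u])
s=pickle.load(open('pics/s3.pkl','rb'))
W=wfc(arm,'wrist',s);Y=cloud(*W,np.load('pics/wrist3.npy'))
for v in (115,140,180,220): print('w board',v,Y[v,321])
for u,v in [(2,310),(5,315),(60,140),(150,250),(250,250),(250,160)]: print('w',u,v,Y[v,u])
Z=cloud(*S,np.load('pics/scene3.npy'))
for u,v in [(333,172),(332,195),(331,215),(261,212),(261,219),(295,180)]: print('s',u,v,Z[v,u])
print('corner far tri',tri([(*T,200+371/4,150+131/4),(*S,240+362/4,110+398/4)]))
print('far board corners at z~158', onplane(*T,200+362/4,150+131/4,158))
E
```

```text
farboard [590.7 126.4 156.7] 45 2.204755800604454
nearboard [469.  -71.7 160.6] 18 2.135234822402454
nearboard far [595.8 -80.6 157.1] 9 1.5691313436427294
arm 280 225 [505.8 130.4 482.8]
arm 300 215 [524.2  93.9 480.8]
arm 330 220 [515.1  38.7 480. ]
arm 370 215 [524.3 -34.8 481.7]
arm 395 215 [523.8 -77.1 503.9]
arm 275 220 [515.2 140.9 468.8]
w board 115 [601.  -78.9 156.6]
w board 140 [592.4 -78.4 156.7]
w board 180 [578.  -77.6 156.9]
w board 220 [562.  -76.6 155.2]
w 2 310 [488.1 130.5  86.7]
w 5 315 [484.2 130.   86.6]
w 60 140 [591.3  68.3  81.7]
w 150 250 [521.8  31.   82. ]
w 250 250 [518.  -30.3  81.5]
w 250 160 [573.8 -36.9  81.9]
s 333 172 [477.  138.4 157.5]
s 332 195 [566.6 133.4 160.8]
s 331 215 [617.  130.1 130.8]
s 261 212 [603.  -75.4 127.6]
s 261 219 [598.6 -80.2  83.8]
s 295 180 [468.2  20.2 108. ]
corner far tri [614.2 126.4 154.8]
far board corners at z~158 [614.  130.2 158. ]
```

Call:
{"name": "drive_tool", "arguments": {
  "moves": [
    [[0,0.001,-0.01,-0.001,0,0.006,-0.035],[0,0.001,-0.019,0,0,0.006,-0.036],[0,0.001,-0.019,-0.001,0,0,-0.036],[0,0.002,-0.019,-0.001,0,0,-0.035],[0,0,0,0,0,0,0],[0,0,0,0,0,0,0]]
  ]
}}

```text
clock: 5.2
position: [534.1, -4.7, 113.0]
ee_rot: [0.999, 0.047, -0.0, 0.001]
contact_force: [-0.5, -0.2, -1.4]
gripper_width: 10.3
```

```bash
python3 snap.py 4 top scene 
python3 - <<'E'
from bench import arm
from h import *
np.set_printoptions(precision=1,suppress=True)
p=cv2.imread('pics/top4.png');cv2.imwrite('pics/top4c.png',cv2.resize(p[150:290,200:400],None,fx=4,fy=4,interpolation=cv2.INTER_CUBIC))
p=cv2.imread('pics/scene4.png');cv2.imwrite('pics/scene4c.png',cv2.resize(p[110:250,240:440],None,fx=4,fy=4,interpolation=cv2.INTER_CUBIC))
E
```

```text
5.2 [534.1  -4.7 113. ] [ 9.989e-01  4.740e-02 -3.000e-04  5.000e-04] [-0.5 -0.2 -1.4] [-0.2  -0.05 -0.03] 10.261726188887485
```

View pics/top4c.png

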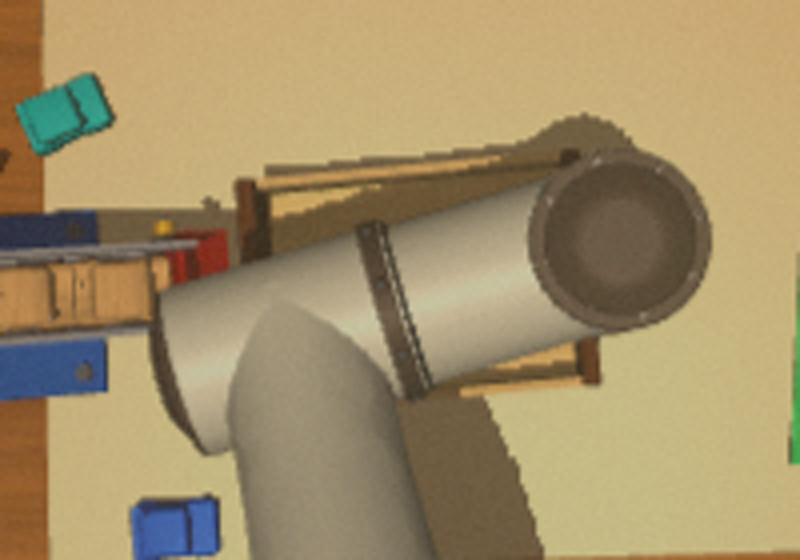

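View pics/scene4c.png

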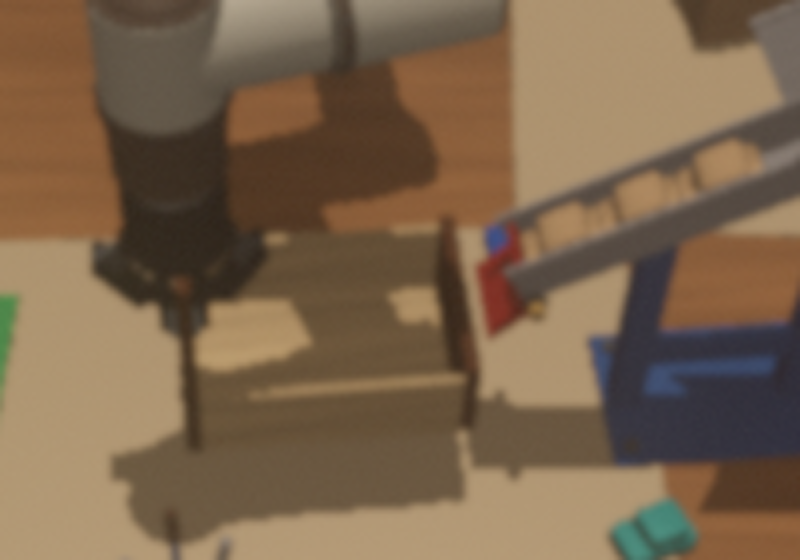

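```bash
python3 - <<'E'
from bench import arm
from h import *
np.set_printoptions(precision=1,suppress=True)
T=wfc(arm,'top');X=cloud(*T,np.load('pics/top4.npy'));S=wfc(arm,'scene')
Z=cloud(*S,np.load('pics/scene4.npy'))
P=X[197:214,260:266].reshape(-1,3);P=P[P[:,2]>130];print('far rim',np.median(P,0),len(P),P[:,2].std())
P=X[236:245,345:350].reshape(-1,3);P=P[P[:,2]>130];print('near rim',np.median(P,0),len(P))
P=X[188:191,340:345].reshape(-1,3);print('near rim far',np.median(P,0))
print('corner far-out',onplane(*T,200+236/4,150+181/4,156),'near-out (600,383)',onplane(*T,200+600/4,150+383/4,156),'(596,340)')
for a in [(448,225),(455,260),(462,330),(470,370)]:
    u,v=int(240+a[0]/4),int(110+a[1]/4);print('s',u,v,Z[v,u])
E
```

```text
far rim [556.8 202.4 152. ] 84 5.621621559131945
near rim [470.1 -12.1 156. ] 45
near rim far [598.5   2.4 154.9]
corner far-out [582.4 209.7 156. ] near-out (600,383) [455.8 -19.6 156. ] (596,340)
s 352 166 [nan nan nan]
s 353 175 [488.2 198.9 156.4]
s 355 192 [549.1 202.2 151.5]
s 357 202 [586.  206.2 152. ]
```

Call:
{"name": "drive_tool", "arguments": {
  "moves": [
    [[0,0.004,0,-0.003,0.005,0.005,0.006],[0,0.003,0,-0.003,0.005,0.005,0.006],[0,0,0,0,0,0,0],[0,0,0,0,0,0,0]]
  ]
}}

```text
clock: 5.7
position: [541.8, -6.3, 119.6]
ee_rot: [0.999, 0.039, 0.005, -0.005]
contact_force: [-0.5, 0.3, -2.1]
gripper_width: 10.6
```

```bash
python3 snap.py 5 top scene 
python3 - <<'E'
from bench import arm
from h import *
np.set_printoptions(precision=1,suppress=True)
p=cv2.imread('pics/top5.png');cv2.imwrite('pics/top5c.png',cv2.resize(p[180:255,225:365],None,fx=5.6,fy=5.6,interpolation=cv2.INTER_CUBIC))
p=cv2.imread('pics/scene5.png');cv2.imwrite('pics/scene5c.png',cv2.resize(p[140:220,310:400],None,fx=7,fy=7,interpolation=cv2.INTER_CUBIC))
T=wfc(arm,'top');X=cloud(*T,np.load('pics/top5.npy'))
P=X[197:212,260:266].reshape(-1,3);P=P[P[:,2]>130];print('far rim',np.median(P,0),len(P),P[:,2].std())
P=X[236:245,345:350].reshape(-1,3);P=P[P[:,2]>130];print('near rim',np.median(P,0),len(P))
P=X[188:191,340:345].reshape(-1,3);print('near rim far',np.median(P,0))
S=wfc(arm,'scene');Z=cloud(*S,np.load('pics/scene5.npy'))
for u in range(350,360):print(u,[f"{Z[v,u,0]:.0f}/{Z[v,u,1]:.0f}/{Z[v,u,2]:.0f}" for v in range(165,204,5)])
E
```

```text
5.7 [541.8  -6.3 119.6] [ 0.9992  0.0389  0.005  -0.0051] [-0.5  0.3 -2.1] [-0.24 -0.02 -0.  ] 10.598754864962041
far rim [560.  199.4 160.9] 88 44.11173501348245
near rim [472.7 -11.7 160.8] 37
near rim far [nan nan nan]
350 ['451/191/159', '459/192/144', '461/193/123', '468/193/106', '476/194/91', '490/194/83', '513/192/89', '531/192/86']
351 ['451/194/159', '470/194/158', '482/194/148', '490/194/134', '494/195/114', '501/195/98', '512/196/86', '532/195/87']
352 ['454/197/163', '471/197/160', '492/195/161', '505/195/153', '509/196/134', '516/197/117', '524/197/103', '526/198/80']
353 ['455/200/164', '472/199/160', '492/199/161', '512/197/162', '524/197/153', '533/198/140', '543/198/128', '547/199/109']
354 ['320/219/4', '475/202/164', '497/201/167', '507/201/155', '531/200/162', '546/199/157', '557/199/147', '562/200/129']
355 ['313/224/-5', '336/222/-4', '494/204/164', '515/203/166', '527/203/157', '550/201/163', '566/201/159', '577/201/150']
356 ['316/227/-1', '339/226/-0', '366/224/5', '514/206/165', '528/206/159', '551/204/163', '567/204/161', '586/203/162']
357 ['315/230/-1', '339/229/-0', '362/228/-0', '385/226/2', '532/208/164', '548/208/161', '567/207/161', '585/206/161']
358 ['316/234/-1', '342/232/4', '366/231/6', '379/231/-6', '406/229/0', '550/210/163', '568/209/162', '586/208/162']
359 ['316/237/-1', 'nan/nan/nan', '361/235/-1', '379/234/-6', '405/232/-1', '428/231/2', '446/230/-2', '584/212/160']
```

View pics/top5c.png

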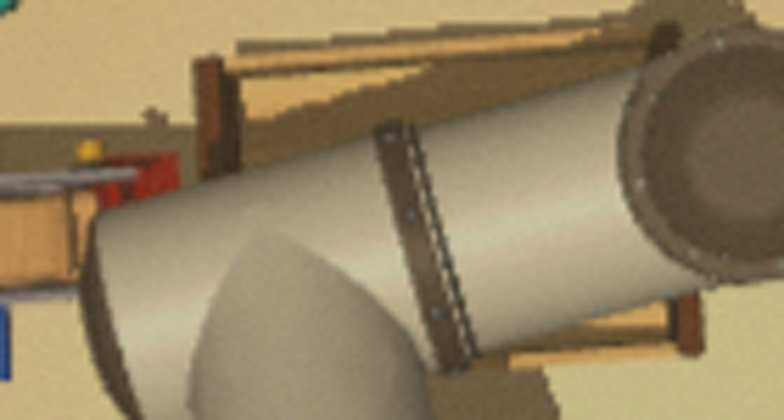

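View pics/scene5c.png

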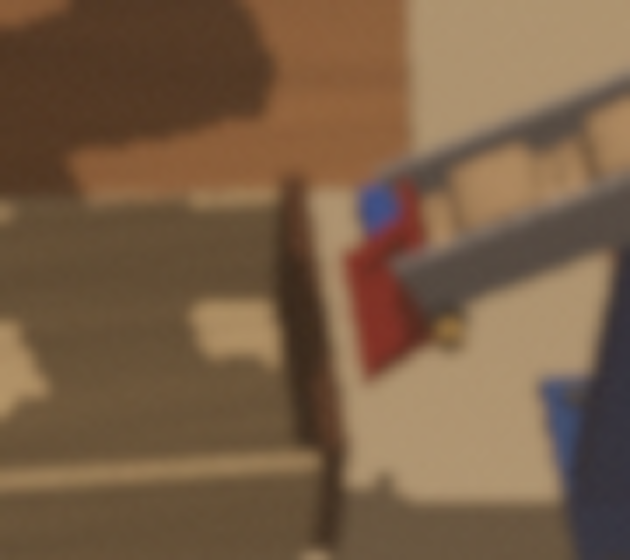

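Call:
{"name": "drive_tool", "arguments": {
  "moves": [
    [[0,0,-0.008,0,0,0,0],[0,0,-0.008,0,0,0,0],[0,0,-0.008,0,0,0,0],[0,0,-0.008,0,0,0,0],[0,0,-0.008,0,0,0,0]]
  ]
}}

```text
clock: 6.3
position: [537.3, 35.2, 119.4]
ee_rot: [0.999, 0.039, 0.004, -0.004]
contact_force: [0.6, -1.9, -1.5]
gripper_width: 10.1
```

Call:
{"name": "drive_tool", "arguments": {
  "moves": [
    [[0,0,-0.007,0,0,0,0],[0,0,-0.007,0,0,0,0]]
  ]
}}

```text
clock: 6.5
position: [535.6, 49.5, 119.4]
ee_rot: [0.999, 0.04, 0.003, -0.003]
contact_force: [1.0, -4.5, -3.3]
gripper_width: 10.4
```

```bash
python3 snap.py 6 scene 
python3 - <<'E'
import cv2
p=cv2.imread('pics/scene6.png');cv2.imwrite('pics/scene6c.png',cv2.resize(p[100:250,270:420],None,fx=4,fy=4,interpolation=cv2.INTER_CUBIC))
E
```

```text
6.5 [535.6  49.5 119.4] [ 0.9992  0.0395  0.0028 -0.0027] [ 1.  -4.5 -3.3] [-1.73 -0.24  0.04] 10.395771178733519
```

View pics/scene6c.png

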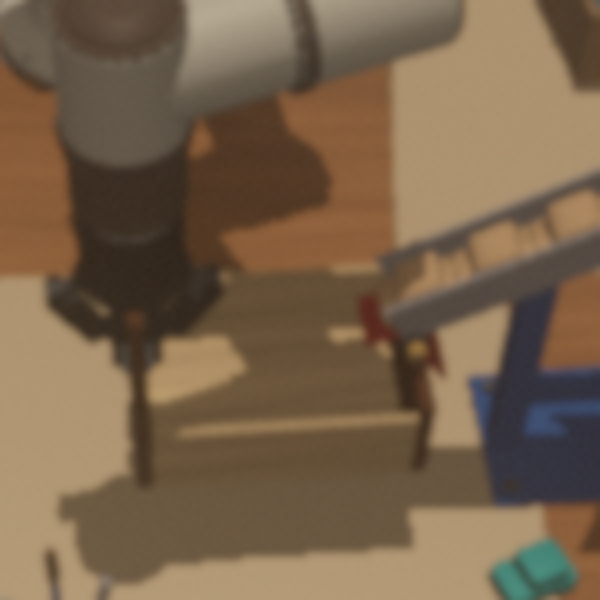

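Call:
{"name": "drive_tool", "arguments": {
  "moves": [
    [[0,0,-0.005,0,0,0,0],[0,0,-0.004,0,0,0,0],[0,0,0,0,0,0,0],[0,0,0,0,0,0,0]]
  ]
}}

```text
clock: 6.95
position: [533.1, 60.0, 117.8]
ee_rot: [0.999, 0.04, 0.001, -0.002]
contact_force: [0.1, -2.3, -4.3]
gripper_width: 10.3
```

```bash
python3 snap.py 7 scene 
python3 - <<'E'
import cv2
p=cv2.imread('pics/scene7.png');cv2.imwrite('pics/scene7c.png',cv2.resize(p[100:250,270:420],None,fx=4,fy=4,interpolation=cv2.INTER_CUBIC))
E
```

```text
6.95 [533.1  60.  117.8] [ 9.992e-01  3.990e-02  7.000e-04 -2.400e-03] [ 0.1 -2.3 -4.3] [-1.48 -0.12 -0.01] 10.265550267790694
```

View pics/scene7c.png

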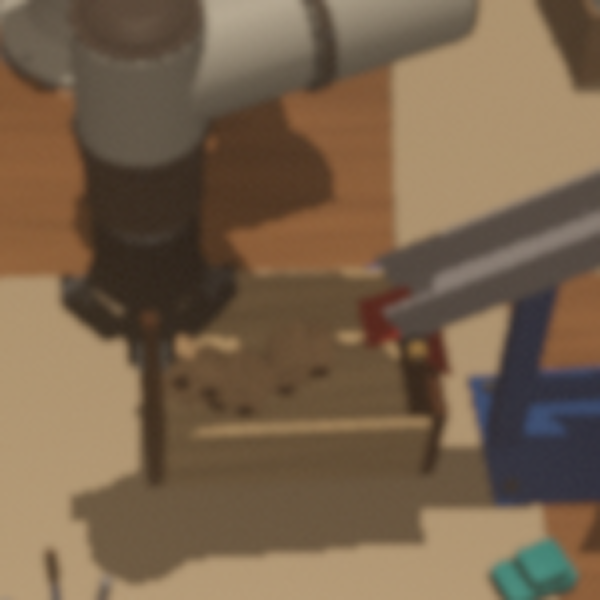

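Call:
{"name": "drive_tool", "arguments": {
  "moves": [
    [[0,0,0,0,0,0,0],[0,0,0,0,0,0,0]]
  ]
}}

```text
clock: 7.2
position: [532.8, 60.0, 117.2]
ee_rot: [0.999, 0.04, 0.0, -0.003]
contact_force: [-0.9, -1.3, -5.5]
gripper_width: 10.4
```

```bash
python3 snap.py 8 scene wrist top
python3 - <<'E'
import cv2
p=cv2.imread('pics/scene8.png');cv2.imwrite('pics/scene8c.png',cv2.resize(p[130:230,290:420],None,fx=6,fy=6,interpolation=cv2.INTER_CUBIC))
E
```

```text
7.2 [532.8  60.  117.2] [ 9.992e-01  3.960e-02  3.000e-04 -2.600e-03] [-0.9 -1.3 -5.5] [-1.23 -0.22 -0.02] 10.425441036799617
```

View pics/scene8c.png

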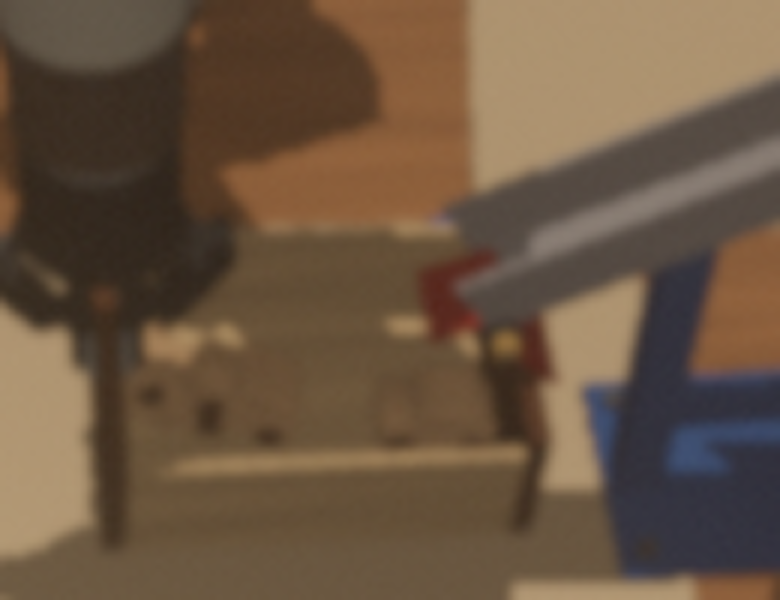

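View pics/wrist8.png

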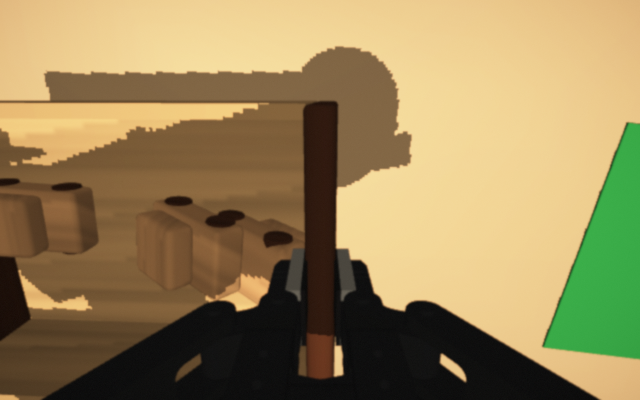

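View pics/top8.png

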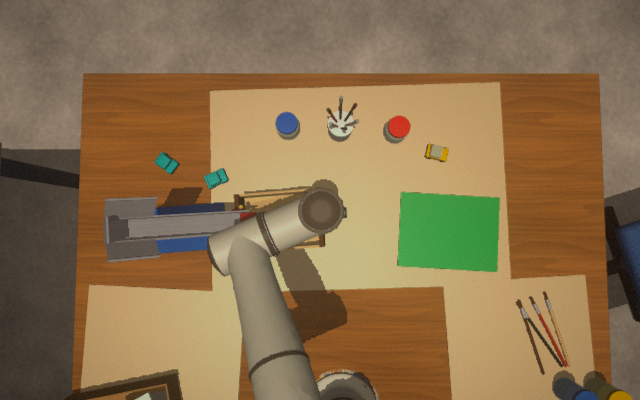

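Call:
{"name": "drive_tool", "arguments": {
  "moves": [
    [[0,0,0.008,0,0,0,0],[0,0,0.012,0,0,0,0],[0,0,0.015,0,0,0,0],[0,0,0.015,0,0,0,0],[0,0,0.015,0,0,0,0],[0,0,0.015,0,0,0,0],[0,0,0.012,0,0,0,0],[0,0,0,0,0,0,0]]
  ]
}}

```text
clock: 8.15
position: [545.0, -37.1, 120.6]
ee_rot: [0.999, 0.038, 0.007, -0.006]
contact_force: [0.3, 0.1, -3.1]
gripper_width: 10.5
```

```bash
python3 snap.py 9 scene 
python3 - <<'E'
import cv2
p=cv2.imread('pics/scene9.png');cv2.imwrite('pics/scene9c.png',cv2.resize(p[110:240,250:450],None,fx=4,fy=4,interpolation=cv2.INTER_CUBIC))
E
```

```text
8.15 [545.  -37.1 120.6] [ 0.9992  0.0384  0.0072 -0.0057] [ 0.3  0.1 -3.1] [-0.33 -0.03  0.03] 10.511784180101648
```

View pics/scene9c.png

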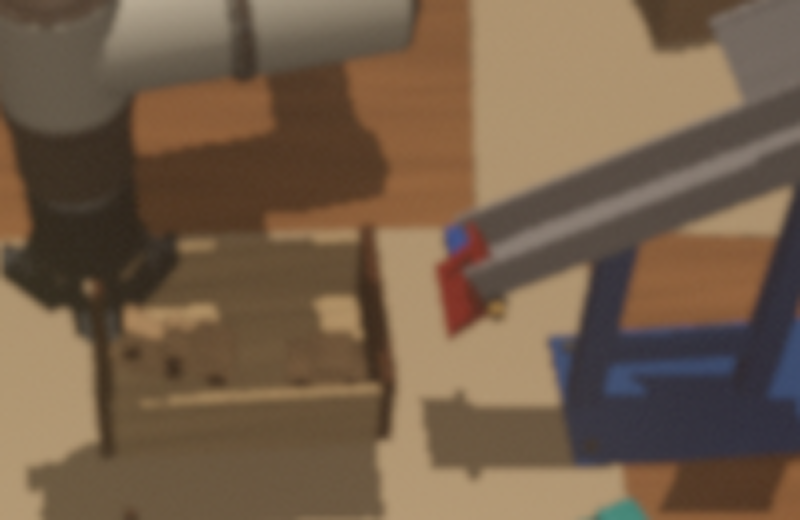

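Call:
{"name": "drive_tool", "arguments": {
  "moves": [
    [[0,-0.004,0.012,0,0,0,0.01],[0,-0.005,0.022,0,0,0,0.02],[0,-0.005,0.029,0,0,0,0.02],[0,-0.005,0.029,0,0,0,0.02],[0,-0.004,0.029,0,0,0,0.02],[0,-0.004,0.029,0,0,0,0.02],[0,-0.003,0.029,0,0,0,0.02],[0,-0.003,0.029,0,0,0,0.01],[0,-0.003,0.029,0,0,0,0],[0,-0.002,0.029,0,0,0,0],[0,-0.002,0.029,0,0,0,0],[0,-0.002,0.029,0,0,0,0],[0,-0.002,0.029,0,0,0,0],[0,-0.002,0.02,0,0,0,0],[0,0,0,0,0,0,0]]
  ]
}}

```text
clock: 9.7
position: [490.3, -423.5, 116.0]
ee_rot: [0.999, -0.031, 0.013, -0.007]
contact_force: [-0.4, 1.4, -3.5]
gripper_width: 10.4
```

Call:
{"name": "drive_tool", "arguments": {
  "moves": [
    [[0,-0.001,-0.007,0.01,-0.002,-0.008,0],[0,0,-0.007,0.01,-0.001,-0.008,0],[0,0,0,0,0,0,0],[0,0,0,0,0,0,0]]
  ]
}}

```text
clock: 10.1
position: [490.3, -405.6, 93.5]
ee_rot: [1.0, -0.031, 0.004, -0.006]
contact_force: [0.2, -0.8, -3.1]
gripper_width: 10.3
```

```bash
python3 snap.py 10 top scene wrist
python3 - <<'E'
import cv2
p=cv2.imread('pics/top10.png');cv2.imwrite('pics/top10c.png',cv2.resize(p[170:300,380:520],None,fx=4.6,fy=4.6,interpolation=cv2.INTER_CUBIC))
p=cv2.imread('pics/scene10.png');cv2.imwrite('pics/scene10c.png',cv2.resize(p[140:260,130:270],None,fx=5,fy=5,interpolation=cv2.INTER_CUBIC))
E
```

```text
10.1 [ 490.3 -405.6   93.5] [ 0.9995 -0.0306  0.0036 -0.0062] [ 0.2 -0.8 -3.1] [-0.36  0.08 -0.03] 10.25277408401907
```

View pics/top10c.png

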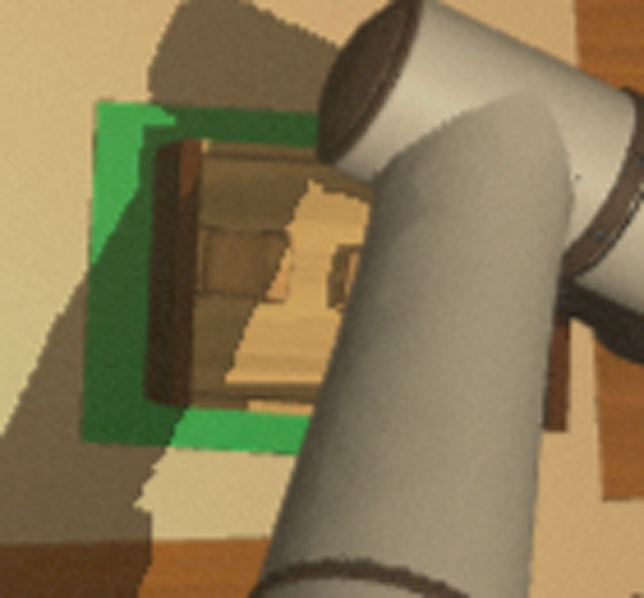

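View pics/scene10c.png

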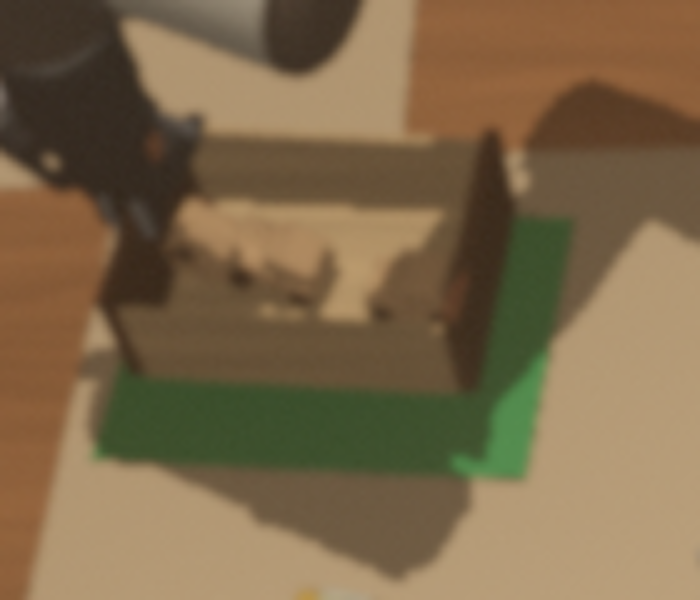

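View pics/wrist10.png

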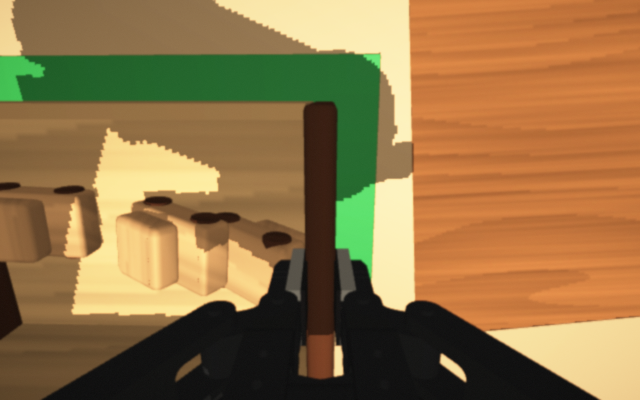

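```bash
python3 - <<'E'
from bench import arm
from h import *
import pickle
np.set_printoptions(precision=1,suppress=True)
T=wfc(arm,'top');X=cloud(*T,np.load('pics/top10.npy'))
f=lambda a,b,z:onplane(*T,380+a/4.6,170+b/4.6,z)
P=X[208:256,414:420].reshape(-1,3);P=P[P[:,2]>110];print('far rim',np.median(P,0),len(P))
P=X[240:262,499:503].reshape(-1,3);P=P[P[:,2]>110];print('near rim',np.median(P,0),len(P))
a,b,c=f(160,141,135),f(147,402,135),f(567,431,135);print(a,b,c,'centre',(a+c)/2,'yaw',np.degrees(np.arctan2(*(a-b)[[1,0]])),np.degrees(np.arctan2(*(b-c)[[1,0]])))
m=[f(97,101,3),f(82,440,3)];print('mat left corners',m)
s=pickle.load(open('pics/s10.pkl','rb'));W=wfc(arm,'wrist',s)
print('mat corner wrist',onplane(*W,380,54,3),'board end',onplane(*W,320,102,135), onplane(*W,337,102,135))
E
```

```text
far rim [ 482.4 -195.   130.2] 185
near rim [ 442.3 -403.7  135.7] 87
[ 570.3 -187.5  135. ] [ 425.7 -178.4  135. ] [ 410.2 -409.7  135. ] centre [ 490.2 -298.6  135. ] yaw -3.603800353594575 86.15456577631383
mat left corners [array([ 602.4, -175.6,    3. ]), array([ 394.5, -164.1,    3. ])]
mat corner wrist [ 588.8 -449.7    3. ] board end [ 562.7 -409.6  135. ] [ 562.4 -415.4  135. ]
```

```bash
python3 - <<'E'
from bench import arm
from h import *
np.set_printoptions(precision=1,suppress=True)
T=wfc(arm,'top')
f=lambda a,b,z:onplane(*T,380+a/4.6,170+b/4.6,z)
print(f(160,141,52),f(147,402,52))
p=cv2.imread('pics/top10.png');p=cv2.convertScaleAbs(p[190:270,390:450],alpha=2.2)
cv2.imwrite('pics/top10d.png',cv2.resize(p,None,fx=10,fy=7.4,interpolation=cv2.INTER_CUBIC))
E
```

```text
[ 574.9 -204.3   52. ] [ 420.6 -194.5   52. ]
```

View pics/top10d.png

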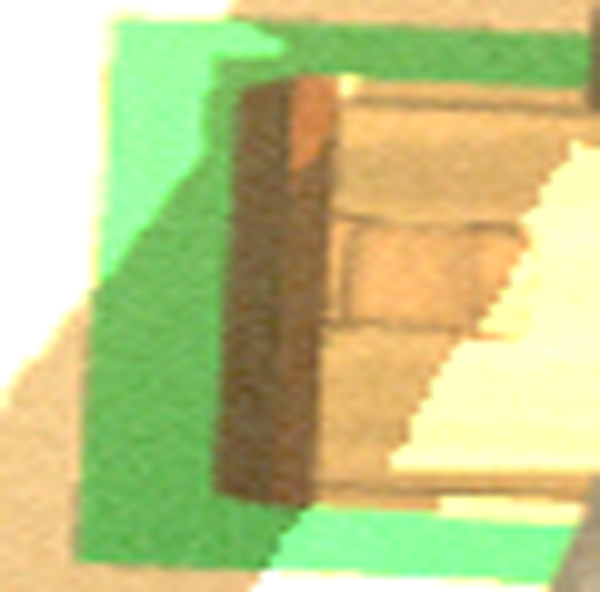

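```bash
python3 - <<'E'
from bench import arm
from h import *
np.set_printoptions(precision=1,suppress=True)
T=wfc(arm,'top')
a,b=onplane(*T,419,200.8,131.5),onplane(*T,416.8,257.6,131.5)
c,d=onplane(*T,414,201.9,52),onplane(*T,411.3,256.5,52)
e=onplane(*T,380+567/4.6,170+431/4.6,135)
print(a,b,(a+b)/2);print(c,d,(c+d)/2);print('near corner',e,'centre',(a+e)/2, np.linalg.norm(b-e))
m=[onplane(*T,390+112/10,190+18/7.4,3),onplane(*T,390+75/10,190+560/7.4,3)];print('mat',m,np.mean(m,0))
E
```

```text
[ 570.1 -199.   131.5] [ 425.  -191.4  131.5] [ 497.6 -195.2  131.5]
[ 571.5 -202.1   52. ] [ 423.  -192.8   52. ] [ 497.3 -197.4   52. ]
near corner [ 410.2 -409.7  135. ] centre [ 490.1 -304.4  133.2] 218.8860780033469
mat [array([ 601. , -175.9,    3. ]), array([ 394.4, -163.2,    3. ])] [ 497.7 -169.5    3. ]
```

Call:
{"name": "drive_tool", "arguments": {
  "moves": [
    [[0,0,0.001,0.01,0.005,0.001,0],[0,0,0.001,0.015,0.005,0.001,0],[0,0,0.001,0.012,0.005,0,0],[0,0,0,0.006,0,0,0],[0,0,0,0,0,0,0]]
  ]
}}

```text
clock: 10.75
position: [490.8, -409.0, 47.0]
ee_rot: [0.999, -0.031, 0.006, -0.014]
contact_force: [-0.4, -0.1, -3.1]
gripper_width: 10.3
```

```bash
python3 snap.py 11 top scene
python3 - <<'E'
import cv2
p=cv2.imread('pics/top11.png');p=cv2.convertScaleAbs(p[190:275,390:520],alpha=2);cv2.imwrite('pics/top11c.png',cv2.resize(p,None,fx=6,fy=6,interpolation=cv2.INTER_CUBIC))
p=cv2.imread('pics/scene11.png');p=cv2.convertScaleAbs(p[140:260,130:270],alpha=1.6);cv2.imwrite('pics/scene11c.png',cv2.resize(p,None,fx=5,fy=5,interpolation=cv2.INTER_CUBIC))
E
```

```text
10.75 [ 490.8 -409.    47. ] [ 0.9994 -0.0313  0.0057 -0.0142] [-0.4 -0.1 -3.1] [-0.34  0.06  0.01] 10.293642576566807
```

View pics/top11c.png

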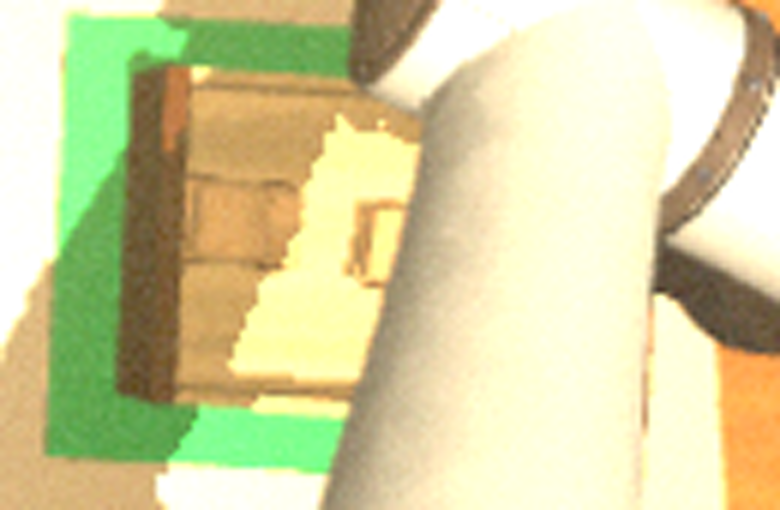

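View pics/scene11c.png

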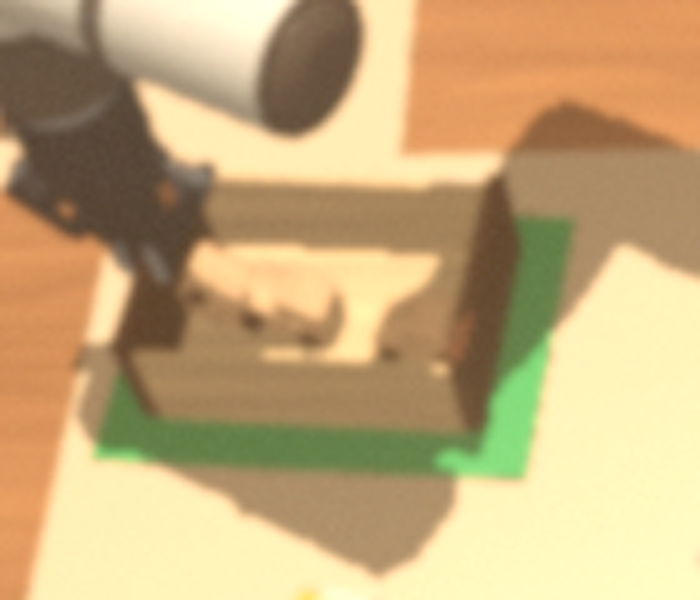

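```bash
python3 - <<'E'
from bench import arm
from h import *
np.set_printoptions(precision=1,suppress=True)
T=wfc(arm,'top');X=cloud(*T,np.load('pics/top11.npy'))
g=lambda a,b,z:onplane(*T,390+a/6,190+b/6,z)
a,b=g(132,68,8),g(117,393,8);c,d=g(165,65,86),g(152,400,86)
print('bottom',a,b,(a+b)/2,'rim',c,d,(c+d)/2);print('mat',g(66,13,3),g(47,455,3),(g(66,13,3)+g(47,455,3))/2)
P=X[203:254,417:419].reshape(-1,3);P=P[P[:,2]>60];print('far rim',np.median(P,0),len(P))
for u,v in [(430,205),(440,245),(425,240),(445,225)]:print(X[v,u])
E
```

```text
bottom [ 575.4 -205.3    8. ] [ 423.2 -196.3    8. ] [ 499.3 -200.8    8. ] rim [ 572.5 -204.6   86. ] [ 424.6 -196.9   86. ] [ 498.6 -200.7   86. ]
mat [ 601.8 -175.3    3. ] [ 394.  -164.1    3. ] [ 497.9 -169.7    3. ]
far rim [ 500.3 -203.    90. ] 102
[ 564.9 -254.9   12.5]
[ 453.  -279.9   17.5]
[ 466.7 -238.8   15.1]
[ 508.7 -295.1   16.4]
```

Call:
{"name": "drive_tool", "arguments": {
  "moves": [
    [[0,-0.001,0,0.003,0,0,0],[0,0,0,0.003,0,0,0],[0,0,0,0,0,0,0]]
  ]
}}

```text
clock: 11.15
position: [491.3, -409.6, 43.2]
ee_rot: [0.999, -0.031, 0.008, -0.013]
contact_force: [0.2, 0.0, -2.8]
gripper_width: 10.5
```

Call:
{"name": "drive_tool", "arguments": {
  "moves": [
    [[0,0,0,0.002,-0.002,-0.006,0],[0,0,0,0.001,0,0,0],[0,0,0,0,0,0,0]]
  ]
}}

```text
clock: 11.45
position: [491.9, -409.8, 41.5]
ee_rot: [0.999, -0.031, 0.005, -0.011]
contact_force: [0.1, 0.7, -2.7]
gripper_width: 10.5
```

Call:
{"name": "drive_tool", "arguments": {
  "moves": [
    [[0,0,0,0.002,-0.003,0,0],[0,0,0,0.001,0,0,0],[0,0,0,0,0,0,0]]
  ]
}}

```text
clock: 11.75
position: [492.3, -410.1, 41.4]
ee_rot: [0.999, -0.03, 0.006, -0.009]
contact_force: [-0.8, 0.8, -1.6]
gripper_width: 10.4
```

Call:
{"name": "drive_tool", "arguments": {
  "moves": [
    [[0,0,0,0.002,-0.004,0,0],[0,0,0,0.002,-0.003,0,0],[0,0,0,0,0,0,0]]
  ]
}}

```text
clock: 12.05
position: [492.5, -410.3, 41.7]
ee_rot: [1.0, -0.029, 0.006, -0.005]
contact_force: [-0.0, 0.7, -0.8]
gripper_width: 10.5
```

Call:
{"name": "drive_tool", "arguments": {
  "moves": [
    [[0.3,0,0,0,0,0,0],[0.3,0,0,0,0,0,0],[0.3,0,0,0,0,0,0],[0.3,0,0,0,0,0,0]]
  ]
}}

```text
clock: 12.45
position: [493.5, -410.9, 41.2]
ee_rot: [1.0, -0.029, 0.007, -0.004]
contact_force: [-0.5, 0.8, 0.1]
gripper_width: 25.6
```

```bash
python3 snap.py 12 wrist
```

```text
12.45 [ 493.5 -410.9   41.2] [ 0.9995 -0.0295  0.0067 -0.004 ] [-0.5  0.8  0.1] [-0.07  0.   -0.04] 25.578451357455382
```

View pics/wrist12.png

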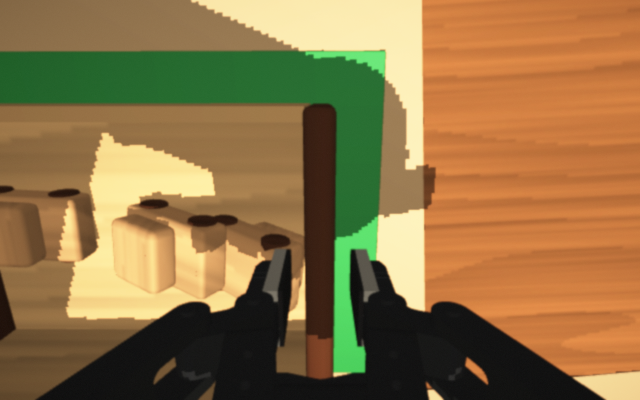

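Call:
{"name": "drive_tool", "arguments": {
  "moves": [
    [[0.28,0,0,-0.01,0,0,0],[0.28,0,0,-0.015,0,0,0],[0.28,0,0,-0.02,0,0,0],[0.28,0,0,-0.025,0,0,0],[0.28,0,0,-0.025,0,0,0],[0.28,0,0,-0.03,0,0,0],[0.28,0,0,-0.03,0,0,0],[0.28,0,0,-0.03,0,0,0],[0.28,0,0.02,-0.03,0,0,0],[0.28,0,0.03,-0.03,0,0,0],[0.28,0,0.03,0,0,0,0],[0.28,0,0,0,0,0,0],[0.28,0,0,0,0,0,0]]
  ]
}}

```text
clock: 13.8
position: [484.1, -495.2, 305.9]
ee_rot: [1.0, -0.029, 0.01, -0.001]
contact_force: [-0.3, 0.4, 0.8]
gripper_width: 24.0
```

```bash
python3 snap.py 13 top scene wrist
python3 - <<'E'
import cv2
p=cv2.imread('pics/scene13.png');p=cv2.convertScaleAbs(p[140:260,130:270],alpha=1.4);cv2.imwrite('pics/scene13c.png',cv2.resize(p,None,fx=5,fy=5,interpolation=cv2.INTER_CUBIC))
E
```

```text
13.8 [ 484.1 -495.2  305.9] [ 9.995e-01 -2.880e-02  9.600e-03 -6.000e-04] [-0.3  0.4  0.8] [-0.05  0.08 -0.01] 23.967252080853658
```

View pics/top13.png

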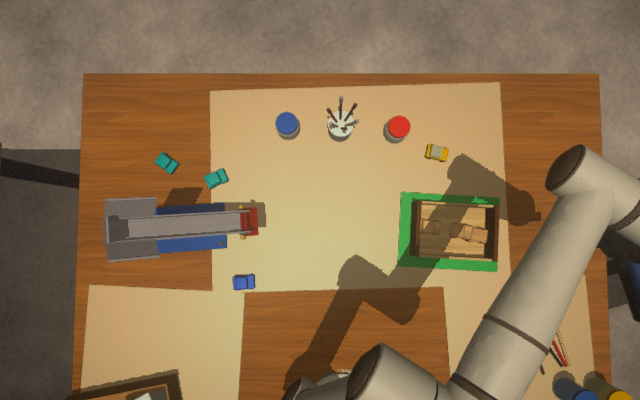

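View pics/scene13c.png

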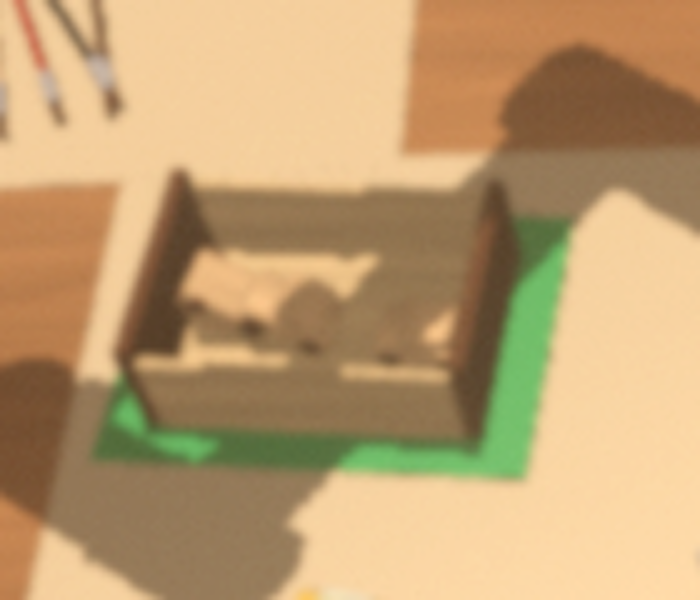

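View pics/wrist13.png

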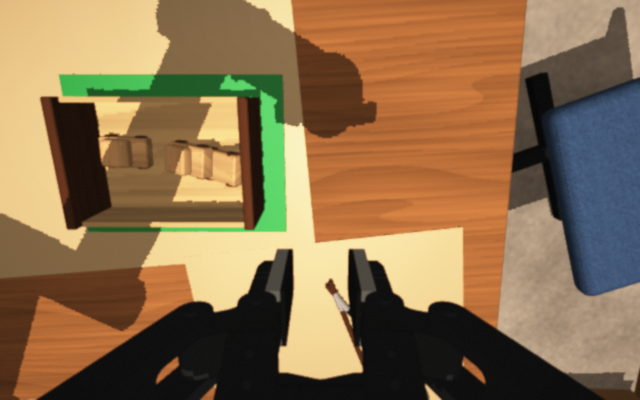

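```bash
python3 - <<'E'
import cv2
p=cv2.imread('pics/top13.png');cv2.imwrite('pics/top13c.png',cv2.resize(cv2.convertScaleAbs(p[185:280,390:510],alpha=1.6),None,fx=6,fy=6,interpolation=cv2.INTER_CUBIC))
E
```

```text
(no output)
```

View pics/top13c.png

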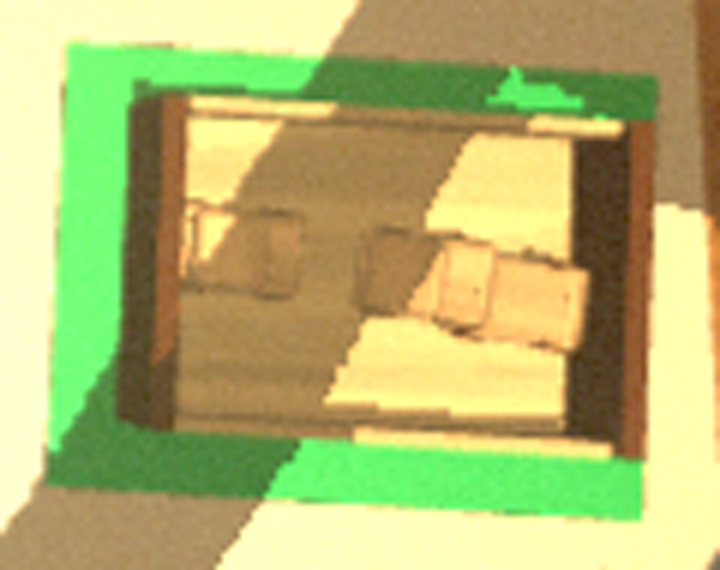

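```bash
python3 - <<'E'
from bench import arm
from h import *
np.set_printoptions(precision=1,suppress=True)
T=wfc(arm,'top');X=cloud(*T,np.load('pics/top13.npy'))
g=lambda a,b,z:onplane(*T,390+a/6,185+b/6,z)
c=np.array([g(163,93,83),g(152,430,83),g(656,118,83),g(642,460,83)]);m=np.array([g(67,42,3),g(48,485,3),g(658,76,3),g(641,520,3)])
print(c.mean(0),m.mean(0));print(c);print(m)
for us,vs in [((417,419),(203,254)),((496,498),(208,258))]:
    P=X[vs[0]:vs[1],us[0]:us[1]].reshape(-1,3);P=P[P[:,2]>60];print('rim',np.median(P,0))
E
```

```text
[ 493.1 -309.6   83. ] [ 490.2 -309.3    3. ]
[[ 573.6 -204.4   83. ]
 [ 424.5 -197.5   83. ]
 [ 562.7 -423.3   83. ]
 [ 411.6 -413.3   83. ]]
[[ 602.3 -175.8    3. ]
 [ 394.  -164.6    3. ]
 [ 586.4 -455.     3. ]
 [ 378.1 -441.7    3. ]]
rim [ 500.3 -204.3   83.2]
rim [ 489.9 -413.6   84. ]
```

Tray is within 3 mm of the mat centre and both rims read about 83 to 84 mm, so it lies flat on the 3 mm mat. It holds three blanks, the gate is shut, and the arm is clear. Handing in.

```bash
python3 -c "
from bench import arm
print(arm.job_done())"
```

```text
the job is handed in; nothing more can be done
None
```

The tray, with all three car blanks in it, is sitting flat in the middle of the green mat, and the job was handed in at about 14 s of robot time.

**What I did:** I gripped the tray by the end board on the mat side and lifted it level. I turned it about 8° to line up with the chute and pushed the paddle with the rim about 20 mm below the hinge. The gate opened and the three blanks slid in. I drew the tray back, the gate shut, and I set the tray down, let go and moved the arm clear.

**Last checks:**
- **Position:** the tray's centre is about 3 mm from the mat's centre and lined up with it to within about 1°.
- **Flat:** the two end rims measure 83 and 84 mm high, which fits an 80 mm tray on a 3 mm mat.
- **Blanks and gate:** all three blanks show in the tray in both the top and wrist views. The chute is empty and the gate is shut.
- **Bystanders:** the jars, brush pot, yellow car and the blue and turquoise look-alike cars look unmoved.
- **Forces:** every contact force I read was below about 6 N.

**Disagreements:** the top and wrist cameras differed by about 3–6 mm, so I judged the final placing by comparing tray and mat within the top view alone. My two-camera height estimates were also inconsistent, off by up to about 45 mm at one tray corner. I used the depth images for heights instead, and they agreed with the text.

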